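# Put a carton away in the touch-latch medicine box

## Robot

A 7-joint arm with a two-finger parallel gripper is mounted at the origin on a cart in front of the work surface, level with it; the furniture and walls round the work are solid. World frame = base frame: x ahead of the robot, y to its left, z up, the work surface at z = 0. Lengths are in mm, angles in rad, forces in N, time in s.
With the tool pointing down it reaches from about 350 to 900 mm from the base axis. Payload 7.2 kg.
Tool frame: the origin (TCP) lies on the centre line of the jaws, within the pads' length; the fingertips stand ctrl.tip_extent ahead of it and the grasp point (between the pads) lies 5 mm behind it (ctrl.tip_extent is the distance from the TCP to the fingertips, in mm); x points along the fingers, y is the direction in which the jaws open and shut, and the axes are right-handed (so a half turn about x gives the same grasp; the last joint's range is limited). The gripper opens to 85 mm and grips with 20 to 120 N. Pads are 22 mm wide; open, the fingers measure 114 mm over their backs; the gripper's body (76 mm by 85 mm) begins 54 mm behind the grasp point. The pads swing forward as they close: fully open they stand 13 mm farther back than shut.
Start: joints at [-1.325, 0.411, -0.013, 1.596, 0.006, 1.134, -0.082], TCP at [192.931, 594.479, 245.297] pointing down, gripper open.
Joint ranges: [-2.95, 2.95], [-0.29, 1.99], [-1.47, 1.44], [0.14, 2.54], [-1.03, 4.17], [0.13, 1.85], [-2.86, 2.86]. Speed limits (rad/s): [2.39, 2.39, 3.01, 3.01, 3.14, 3.14, 3.14].

## Interface

Orientations are given as a unit quaternion [x, y, z, w].
In Python, from workcell import ctrl gives the robot as it stands.
- The arm moves only by the shell command python3 -m inch 'ROWS' [FORCE]. ROWS is JSON, a list of rows, each an object with "fingers": the finger opening in cm, from 0 to 8.54; "travel": the shift along the tool's x, y, z in cm, a list of three; "twist": the turn, a rotation vector about the tool's x, y, z in rad, a list of three. A call has exactly 5 rows; each row is the pose to reach, as a shift and turn from the pose commanded when the call began, along the tool's axes at that moment; what a row does not reach only later rows make up. A row lasts 1/12 s, in which the tool goes at most 41.7 mm and 7.16 degrees, less where a joint would pass 70% of its speed; a pose out of reach is approached as far as the arm can. A call with a gripper value outside its range is refused whole. The fingers move at their own pace and stop on an object; FORCE is the grip in N (left out, the last holds). Time passes only in rows, so rows that repeat a pose let the fingers close, or fill a call up. It gives the time, the measured TCP pose, the force and the opening at its end, in the units of the state.
- ctrl.observe(): the state, without advancing time (a new reading comes with each control period).
- ctrl.get_image(name): name is "side" or "top"; returns a dict with "img" (480x640x3 uint8, red, green, blue), "mtx" (3x3 intrinsics, pixels), "pose" (4x4, takes a point from camera to world coordinates). Camera axes: x right, y up, looking along -z (the intrinsics and any distortion apply to the point x, -y, -z); pixel columns grow to the right and rows downward; lengths in mm; the calibration is good to about 2 mm. A picture is of the moment at which its call begins. There is no depth.
- ctrl.close_job(): hands the job in, once; it reports no verdict.
The state is a dict: "clock": time; "qpos": joint angles; "joint_vel": joint speeds; "tau": joint torques, N m; "tcp_pos": TCP position; "eef_rot": TCP orientation; "contact_force": force on the tool from outside, world axes, zero at the start; "torque": the same for the moment, N m; "gripper_width": finger opening in mm.
Only numpy, scipy, OpenCV 4.12 (cv2) and the standard library are available. Lean on these libraries where they do the work, as an engineer would, in place of code of your own. Each camera call takes 0.05 s, during which the arm holds its last target.

## Task

Press the blue pad on the medicine box's lid to let the lid spring open, then set the green-and-white carton down gently in the free space beside the flat carton that is already inside. Close the lid again and press it fully down so that its catch locks and it stays shut; leave everything else where it is.

Things in the scene. Friction and masses are not known exactly. Their poses are not given: they have to be found in the camera images.
- medicine_box: dark slate box fixed to the bench, 128 (x) by 130 (y) mm, walls 3 mm, rim 64 mm high; origin: centre of its footprint on the bench, z up. The front (-x) carries the black catch housing (to x = -83 mm, 34 mm wide, top at z = 64 mm); the lid's hinge runs along the back (+x), parallel to y. Inside 122 (x) by 124 (y) mm, floor at z = 7 mm
- lid (a joint): pale lid with a green cross, hinged on the box's back edge; angle in rad, growing as it opens: 0 = latched shut, level; 1.65 = fully open, just past upright. A spring opens it in about 1 s. Push-push catch: pressed from 0 down to its stop (-0.038) and let go, it releases and the lid springs open; when the open lid is pushed down to that stop and let go, it locks at 0. Half presses do not switch it
- lid_pad (a point): centre of the top of the ribbed blue press pad (56 mm along the box's y, 22 mm along x) on the lid's front edge; moves with the lid. Latched: x = -72, y = 0, z = 75.5 mm in the box's frame, 140 mm from the hinge axis. Pressing it takes about 2 N against the spring until the hard stop 5 mm below the latched height; at least 4 mm switches the catch
- lid_edge (a point): middle of the lid's free front edge, top side (x = -86, y = 0, z = 74 mm in the box's frame when latched); moves with the lid. The lid is 150 mm from front to back, 138 mm wide and 5 mm thick; a 30 mm catch tongue hangs under it 15 mm from this edge
- lid_hinge (a point): point on the lid's hinge axis, in the middle of the back edge (x = 68, y = 0, z = 66 mm in the box's frame)
- free_space (a point): point on the inner floor in the middle of the free space of the box (x = -4, y = -17, z = 7 mm in the box's frame), between the flat carton and the -y wall; the free space is about 122 mm along the box's x and 90 mm along its y
- green_carton: green-and-white medicine carton, 32 (x) by 90 (y) by 46 mm (z); origin: centre of its underside; stands on the bench
- flat_carton: low white-and-yellow carton, 30 (x) by 105 (y) by 30 mm (z), already in the box along its +y wall, its long side along the box's x; origin: centre of its underside
- red_carton: red-and-white carton, 36 by 100 by 50 mm, on the bench; not to be moved; origin: centre of its underside
- blue_carton: blue-and-white carton, 50 by 98 by 36 mm, on the bench; not to be moved; origin: centre of its underside
- amber_bottle: amber bottle with white cap, 44 mm across, 78 mm tall, standing; not to be moved; origin: centre of its underside
- pill_pot: white pill pot with blue cap, 42 mm across, 62 mm tall, standing; not to be moved; origin: centre of its underside
- marker: white marker pen with red cap, 135 mm long, lying on the bench in front of the robot; not to be moved; origin: centre of its underside
Mind the look-alikes: they are no part of the job. Leave any purple look-alike of the green_carton alone.

How it is judged (in metres and radians):
On the way, in this order (a step that is already met when the one before it is completed fails the run):
1. the catch has been released and the lid has sprung open (value of joint lid above 1.2 rad), for 0.2 s.
2. the green carton stands in the box, let go (x of green_carton in the frame of medicine_box between -0.06 and 0.06 m and y of green_carton in the frame of medicine_box between -0.062 and 0.062 m and z of green_carton in the frame of medicine_box below 0.03 m and contact force between the fingers and green_carton below 0.1 N and linear speed of green_carton below 0.05 m/s), for 0.3 s.
3. the lid is down and its catch holds it without help (value of joint lid below 0.025 rad and contact force between each of the fingers, the arm and lid below 0.1 N), for 0.3 s.
At the end, for the whole second after the job is handed in: The lid is latched shut (below 0.025 rad) with nothing pressing on it, the green carton rests inside the box (its underside's centre within the inner walls and less than 30 mm above the bench), and the flat carton is still in the box too (value of joint lid below 0.025 rad and x of green_carton in the frame of medicine_box between -0.06 and 0.06 m and y of green_carton in the frame of medicine_box between -0.062 and 0.062 m and z of green_carton in the frame of medicine_box between 0 and 0.03 m and linear speed of green_carton below 0.03 m/s and x of flat_carton in the frame of medicine_box between -0.06 and 0.06 m and y of flat_carton in the frame of medicine_box between -0.062 and 0.062 m and z of flat_carton in the frame of medicine_box below 0.03 m); the robot touches nothing.
It fails at once if the green carton is dropped into the box (faster than 0.8 m/s inside it) (x of green_carton in the frame of medicine_box between -0.06 and 0.06 m and y of green_carton in the frame of medicine_box between -0.062 and 0.062 m and z of green_carton in the frame of medicine_box below 0.06 m and linear speed of green_carton above 0.8 m/s).
It fails at once if the red carton or the blue carton is moved by more than 40 mm (distance of any of red_carton, blue_carton from where it was at the start of the episode above 0.04 m).
It fails at once if the amber bottle or the pill pot is moved by more than 40 mm (distance of any of amber_bottle, pill_pot from where it was at the start of the episode above 0.04 m).
It fails at once if the marker is moved by more than 40 mm (distance of marker from where it was at the start of the episode above 0.04 m).
It also fails if it takes over 72 s, if anything falls off the work surface, if the arm or the gripper's body presses on something with over 40 N, if the wrist force passes 120 N, or if a joint passes its speed limit or range.

## Working session

There is one attempt and no reset: what is moved stays moved. The work goes in short steps, Python scripts to look and compute and a shell command to move; the robot and the scene stay as the last step left them, time stands still between calls to the robot, and variables do not carry over. Pictures are saved under pics/ and viewed, and the job is handed in when it is done.

```bash
mkdir -p pics; ls; python3 - <<'E'
from workcell import ctrl
import cv2,numpy as np
print(ctrl.observe()); print(ctrl.tip_extent)
for n in("side","top"):
    d=ctrl.get_image(n); cv2.imwrite(f"pics/{n}0.png",d["img"][:,:,::-1]); print(n,d["mtx"],d["pose"],[k for k in d])
E
```

```text
pics
{'clock': 0.0, 'qpos': array([-1.32519475,  0.41193307, -0.01269605,  1.59705271,  0.00557831,
        1.13426086, -0.08221415]), 'joint_vel': array([ 0.00159783, -0.00171696, -0.00157284, -0.00027262,  0.00046243,
        0.00019909,  0.00157441]), 'tau': array([-6.24489112e-04, -6.00627780e+01,  6.81785177e-01, -2.99418712e+01,
        1.38431278e-02,  1.03807574e-02,  1.74646414e-05]), 'tcp_pos': array([192.81923639, 594.0227761 , 244.42889807]), 'eef_rot': array([ 0.10992583,  0.69847384, -0.11106532,  0.69836603]), 'contact_force': array([-0.40850376, -0.15061029,  1.20342592]), 'torque': array([ 0.02005902,  0.01949784, -0.00501328]), 'gripper_width': 85.45143496445414}
14.0
side [[471.69321528   0.         309.3387494 ]
 [  0.         471.69321528 241.72844718]
 [  0.           0.           1.        ]] [[ 9.03051254e-01  2.44724469e-01 -3.52999104e-01 -1.70656809e+01]
 [-4.29470295e-01  5.28455206e-01 -7.32318483e-01 -1.23266555e+03]
 [ 7.32796225e-03  8.12923754e-01  5.82324026e-01  9.30319946e+02]
 [ 0.00000000e+00  0.00000000e+00  0.00000000e+00  1.00000000e+00]] ['img', 'mtx', 'pose']
top [[436.752889     0.         322.40291237]
 [  0.         436.752889   242.40229536]
 [  0.           0.           1.        ]] [[ 2.81723187e-02  9.86249165e-01 -1.62846261e-01  2.39515593e+02]
 [-9.99601403e-01  2.74973901e-02 -6.39751422e-03 -1.83511625e+02]
 [-1.83169590e-03  1.62961584e-01  9.86630715e-01  1.53501695e+03]
 [ 0.00000000e+00  0.00000000e+00  0.00000000e+00  1.00000000e+00]] ['img', 'mtx', 'pose']
```

View pics/side0.png

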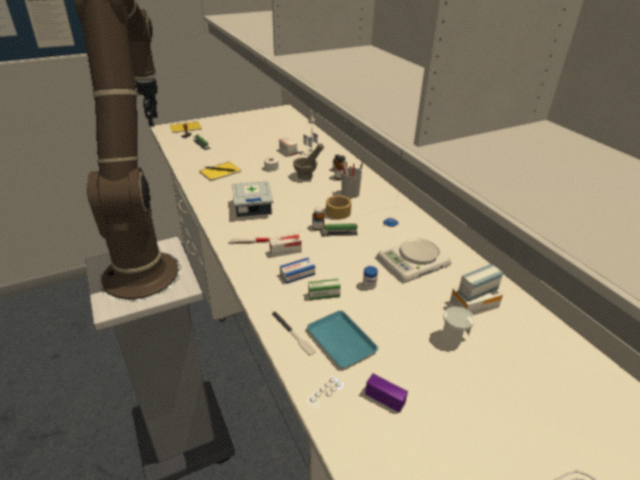

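View pics/top0.png

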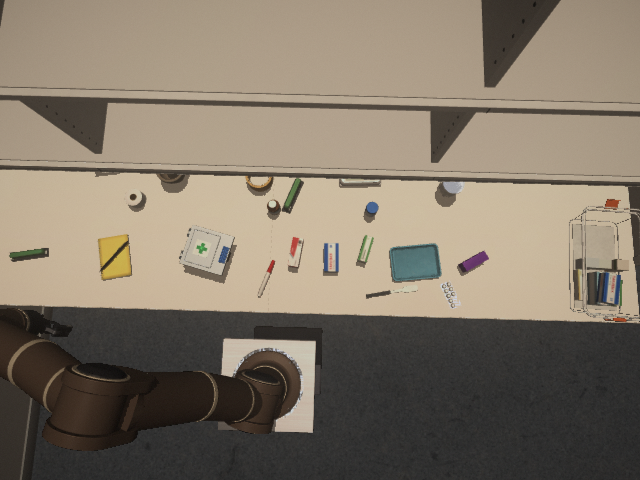

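```bash
cat > h.py <<'E'
from workcell import ctrl
import cv2,numpy as np
from scipy.spatial.transform import Rotation as R
def ray(d,u,v,z):
    K,P=d["mtx"],d["pose"]
    c=np.array([(u-K[0,2])/K[0,0],-(v-K[1,2])/K[1,1],-1.])
    w=P[:3,:3]@c; o=P[:3,3]
    return o+w*(z-o[2])/w[2]
def proj(d,p):
    P=d["pose"]; c=P[:3,:3].T@(np.asarray(p,float)-P[:3,3]); K=d["mtx"]
    return np.array([K[0,2]+K[0,0]*c[0]/-c[2],K[1,2]+K[1,1]*(-c[1])/-c[2]])
def crop(n,name,u0,v0,u1,v1,s,pts=()):
    d=ctrl.get_image(n); im=cv2.resize(d["img"][v0:v1,u0:u1,::-1],None,fx=s,fy=s,interpolation=cv2.INTER_CUBIC)
    for p in pts:
        q=((proj(d,p)+0.5-[u0,v0])*s).astype(int); cv2.circle(im,tuple(int(a) for a in q),2,(255,0,255),-1)
    cv2.imwrite(f"pics/{name}.png",im); return d
def st():
    o=ctrl.observe(); print("t",round(o["clock"],2),"tcp",o["tcp_pos"].round(1),"F",o["contact_force"].round(1),"w",round(o["gripper_width"],1),"q",o["qpos"].round(2)); print(R.from_quat(o["eef_rot"]).as_matrix().round(3)); return o
E
python3 - <<'E'
from h import *
crop("top","tbox",160,205,260,295,8)
crop("top","tcar",340,220,400,280,8)
crop("side","sbox",215,165,295,225,9)
crop("side","scar",270,230,400,320,6)
E
```

```text
(no output)
```

View pics/tbox.png

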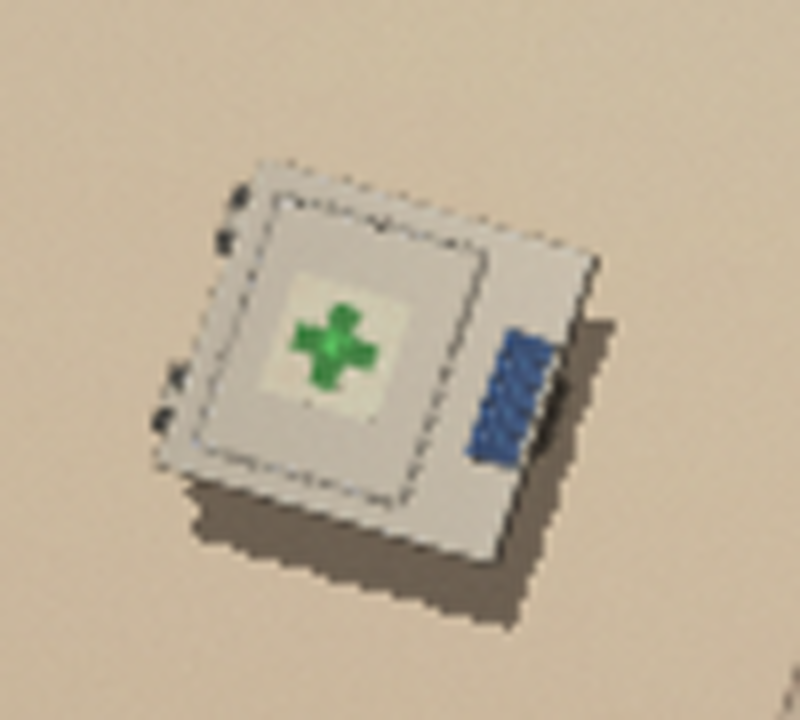

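View pics/tcar.png

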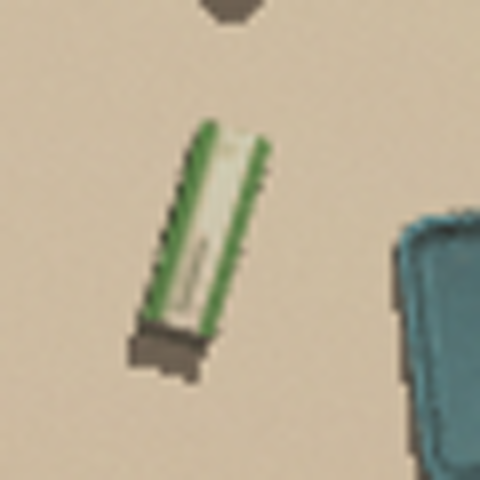

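View pics/sbox.png

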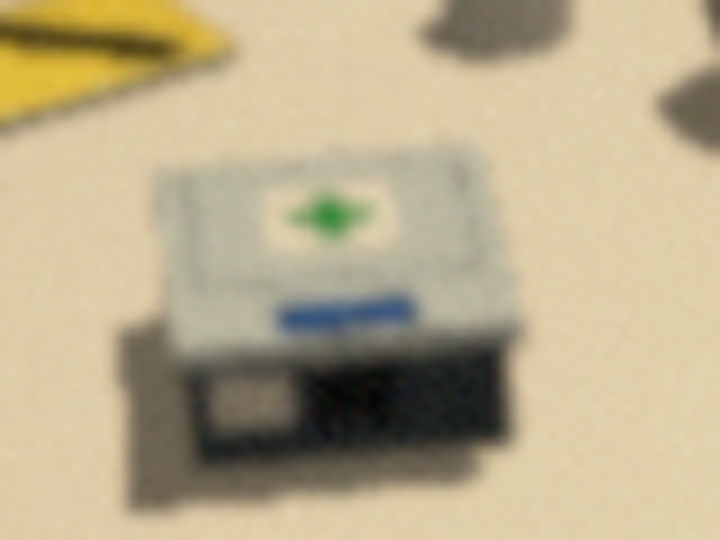

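View pics/scar.png

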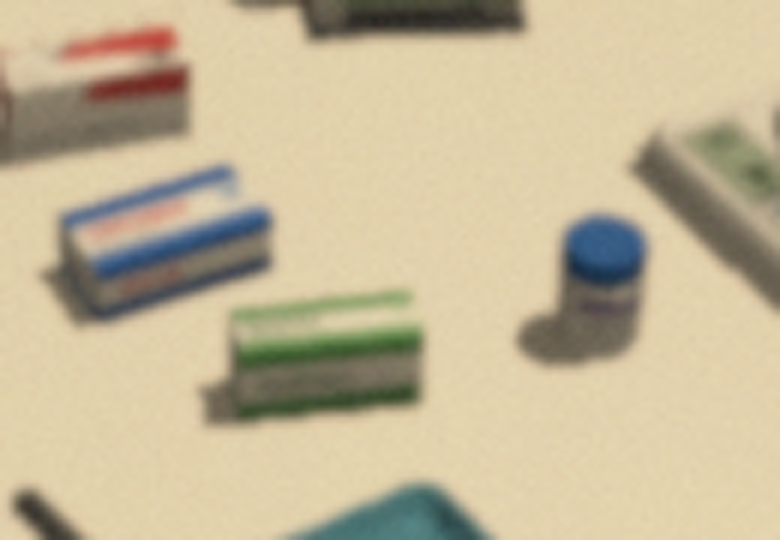

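```bash
cat > fit.py <<'E'
from h import *
from scipy.optimize import least_squares
T=ctrl.get_image("top");S=ctrl.get_image("side")
def px(pt,u0,v0,s): return np.array([u0+(pt[0]+.5)/s-.5,v0+(pt[1]+.5)/s-.5])
def W(p,x): 
    c,s=np.cos(p[2]),np.sin(p[2]); return np.array([p[0]+c*x[0]-s*x[1],p[1]+s*x[0]+c*x[1],x[2]])
def fit(obs,p0):
    f=lambda p:np.concatenate([(proj(d,W(p,x))-m) for d,x,m in obs])
    r=least_squares(f,p0,loss="soft_l1"); print(r.x.round(4),"res",f(r.x).reshape(-1,2).round(2).tolist()); return r.x
tb=lambda a:px(a,160,205,8); sb=lambda a:px(a,215,165,9); tc=lambda a:px(a,340,220,8); sc=lambda a:px(a,270,230,6)
box=[(T,(-86,-69,74),tb((598,257))),(T,(-86,69,74),tb((495,560))),
(T,(-83,-28,75.5),tb((555,345))),(T,(-83,28,75.5),tb((515,467))),(T,(-61,-28,75.5),tb((510,328))),(T,(-61,28,75.5),tb((467,452))),
(S,(-86,69,74),sb((178,358))),(S,(-86,-69,74),sb((520,328))),(S,(-72,0,75.5),sb((347,313)))]
B=fit(box,[400,150,1.5])
c=[(T,(-16,45,46),tc((212,122))),(T,(16,45,46),tc((270,143))),(T,(-16,-45,46),tc((143,316))),(T,(16,-45,46),tc((208,336))),
(S,(16,-45,46),sc((236,352))),(S,(-16,-45,46),sc((231,312))),(S,(16,45,46),sc((421,338))),(S,(-16,45,46),sc((412,295))),(S,(16,-45,0),sc((240,418))),(S,(16,45,0),sc((418,400)))]
# carton long axis +y -> up in top image = world +x  => yaw ~ -pi/2
C=fit(c,[400,-200,-1.6])
print("carton R",[W(C,(0,0,0)),W(C,(0,45,0))])
E
python3 fit.py
```

```text
[449.0737 227.1268 -23.8248] res [[-0.07, -0.4], [-0.31, 0.57], [0.52, -0.29], [0.18, 0.23], [-0.02, -0.01], [-0.01, 0.24], [-0.51, -0.61], [0.68, -0.66], [0.07, 0.33]]
[ 469.1324 -322.7566   42.1045] res [[-0.93, -0.23], [0.61, 0.13], [-0.53, -0.13], [0.2, 0.42], [0.21, -0.02], [-0.46, -0.64], [0.64, -0.36], [0.06, -0.38], [-0.57, 1.02], [0.42, 1.3]]
carton R [array([ 469.13243161, -322.75663602,    0.        ]), array([ 512.02897396, -336.35393922,    0.        ])]
```

```bash
cat >> h.py <<'E'
B=np.array([449.07,227.13,1.308]); C=np.array([469.13,-322.76,-1.878])
def bw(x,y,z):
    c,s=np.cos(B[2]),np.sin(B[2]); return np.array([B[0]+c*x-s*y,B[1]+s*x+c*y,z])
def box_of(p): 
    c,s=np.cos(B[2]),np.sin(B[2]); d=p[:2]-B[:2]; return np.array([c*d[0]+s*d[1],-s*d[0]+c*d[1],p[2]])
def need(target,yaw):
    "total travel (cm) and twist to target TCP with tool x down and tool y at yaw"
    o=ctrl.observe(); M=R.from_quat(o["eef_rot"]).as_matrix()
    Y=np.array([np.cos(yaw),np.sin(yaw),0]);X=np.array([0,0,-1.]);Z=np.cross(X,Y)
    G=np.stack([X,Y,Z],1)
    print("t",round(o["clock"],2),"tcp",o["tcp_pos"].round(1),"box",box_of(o["tcp_pos"]).round(1),"F",o["contact_force"].round(1),"w",round(o["gripper_width"],1))
    print(" target",np.round(target,1),"travel cm",(M.T@(np.asarray(target)-o["tcp_pos"])/10).round(2),"twist",R.from_matrix(M.T@G).as_rotvec().round(3))
YB=B[2]-np.pi/2; YC=C[2]
E
python3 - <<'E'
from h import *
st(); print(ctrl.tip_extent, YB,YC)
need(bw(-72,0,135),YB)
for n,p in dict(red=(296,252),blue=(331,257),amber=(274,206),pot=(372,209),mark=(267,278)).items(): print(n,ray(ctrl.get_image("top"),*p,40).round())
E
```

```text
t 0.4 tcp [192.9 594.4 245.2] F [-0.3 -0.1  0.1] w 85.6 q [-1.33  0.41 -0.01  1.6   0.01  1.13 -0.08]
[[-0.     0.309  0.951]
 [-0.     0.951 -0.309]
 [-1.    -0.    -0.   ]]
14.0 -0.2627963267948965 -1.878
t 0.4 tcp [192.9 594.4 245.2] box [288.1 342.8 245.2] F [-0.3 -0.1  0.1] w 85.6
 target [430.4 157.6 135. ] travel cm [ 11.02 -34.22  36.07] twist [1.52 0.   0.  ]
red [450. -84.  40.]
blue [ 436. -205.   40.]
amber [611.   0.  40.]
pot [ 610. -345.   40.]
mark [357.  12.  40.]
```

```bash
python3 -m inch '[{"fingers":0,"travel":[0,-2.4,2.5],"twist":[0.11,0,0]},{"fingers":0,"travel":[0,-4.8,5.0],"twist":[0.22,0,0]},{"fingers":0,"travel":[0,-7.2,7.5],"twist":[0.33,0,0]},{"fingers":0,"travel":[0,-9.6,10],"twist":[0.44,0,0]},{"fingers":0,"travel":[0,-12,12.5],"twist":[0.55,0,0]}]' 40
python3 -c "
from h import *
need(bw(-72,0,135),YB);need(bw(-72,0,135),YB)"
```

```text
clock: 1.07
tcp_pos: [275.3, 440.2, 245.4]
eef_rot: [0.298, 0.641, -0.298, 0.641]
contact_force: [0.3, 0.8, 0.9]
gripper_width: 25.9
t 1.07 tcp [275.3 440.2 245.4] box [160.7 223.1 245.4] F [0.3 0.8 0.9] w 25.9
 target [430.4 157.6 135. ] travel cm [11.03 -6.41 31.6 ] twist [ 0.964 -0.    -0.   ]
t 1.07 tcp [275.3 440.2 245.4] box [160.7 223.1 245.4] F [0.3 0.8 0.9] w 25.9
 target [430.4 157.6 135. ] travel cm [11.03 -6.41 31.6 ] twist [ 0.964 -0.    -0.   ]
```

```bash
python3 -m inch '[{"fingers":0,"travel":[0.5,-0.7,3.5],"twist":[0.11,0,0]},{"fingers":0,"travel":[1,-1.4,7],"twist":[0.22,0,0]},{"fingers":0,"travel":[2,-2.1,10.5],"twist":[0.33,0,0]},{"fingers":0,"travel":[3,-2.8,14],"twist":[0.44,0,0]},{"fingers":0,"travel":[4,-3.5,17.5],"twist":[0.55,0,0]}]'
python3 -c "
from h import *
need(bw(-72,0,135),YB)"
```

```text
clock: 1.48
tcp_pos: [362.5, 284.5, 205.4]
eef_rot: [0.461, 0.537, -0.46, 0.536]
contact_force: [0.8, 0.8, -1.0]
gripper_width: 0.2
t 1.48 tcp [362.5 284.5 205.4] box [ 32.9  98.5 205.4] F [ 0.8  0.8 -1. ] w 0.2
 target [430.4 157.6 135. ] travel cm [ 7.03  4.78 13.58] twist [ 0.415 -0.001 -0.001]
```

```bash
python3 -m inch '[{"fingers":0,"travel":[1,1,2.7],"twist":[0.1,0,0]},{"fingers":0,"travel":[2,2,5.4],"twist":[0.2,0,0]},{"fingers":0,"travel":[3.5,3,8.1],"twist":[0.3,0,0]},{"fingers":0,"travel":[5,4,10.8],"twist":[0.4,0,0]},{"fingers":0,"travel":[7,4.8,13.6],"twist":[0.415,0,0]}]'
python3 -m inch '[{"fingers":0,"travel":[0,0,0],"twist":[0,0,0]},{"fingers":0,"travel":[0,0,0],"twist":[0,0,0]},{"fingers":0,"travel":[0,0,0],"twist":[0,0,0]},{"fingers":0,"travel":[0,0,0],"twist":[0,0,0]},{"fingers":0,"travel":[0,0,0],"twist":[0,0,0]}]'
python3 -c "
from h import *
need(bw(-72,0,84.5),YB)
crop('top','t1',160,205,280,305,6);crop('side','s1',205,145,305,225,7)"
```

```text
clock: 1.9
tcp_pos: [432.0, 158.5, 135.7]
eef_rot: [0.562, 0.43, -0.56, 0.43]
contact_force: [0.9, -0.0, -0.4]
gripper_width: 0.0
clock: 2.32
tcp_pos: [430.5, 160.5, 135.9]
eef_rot: [0.56, 0.432, -0.559, 0.432]
contact_force: [0.6, -0.6, 0.4]
gripper_width: 0.1
t 2.32 tcp [430.5 160.5 135.9] box [-69.1   0.6 135.9] F [ 0.6 -0.6  0.4] w 0.1
 target [430.4 157.6  84.5] travel cm [5.14 0.06 0.3 ] twist [ 0.007 -0.001 -0.001]
```

View pics/s1.png

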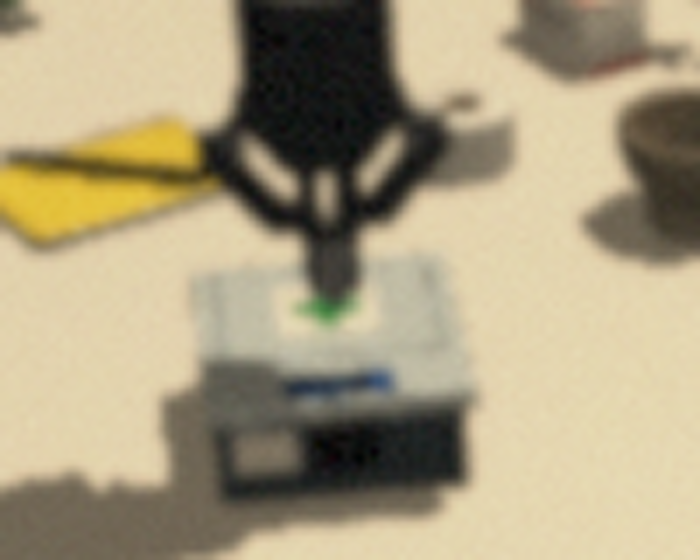

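View pics/t1.png

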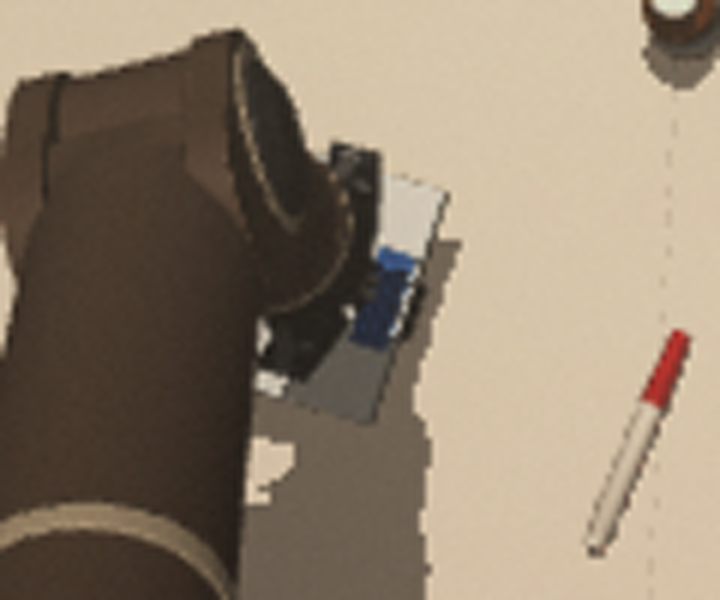

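```bash
python3 -c "
from h import *
S=ctrl.get_image('side')
for p in [(430.5,160.5,121.9),bw(-72,0,75.5)]: print((proj(S,p)-[205,145])*7)
need(bw(-73,0,92),YB)"
```

```text
[329.75716536 299.51292027]
[337.2499558  382.61094013]
t 2.47 tcp [430.5 160.  135.7] box [-69.6   0.5 135.7] F [0.5 0.5 0. ] w -0.4
 target [430.1 156.6  92. ] travel cm [4.37 0.05 0.34] twist [ 0.006 -0.001 -0.   ]
```

```bash
python3 -m inch '[{"fingers":0,"travel":[1.3,0,0.3],"twist":[0,0,0]},{"fingers":0,"travel":[2.6,0,0.3],"twist":[0,0,0]},{"fingers":0,"travel":[3.6,0,0.3],"twist":[0,0,0]},{"fingers":0,"travel":[4.3,0,0.3],"twist":[0,0,0]},{"fingers":0,"travel":[4.3,0,0.3],"twist":[0,0,0]}]'
python3 -m inch '[{"fingers":0,"travel":[0.3,0,0],"twist":[0,0,0]},{"fingers":0,"travel":[0.5,0,0],"twist":[0,0,0]},{"fingers":0,"travel":[0.7,0,0],"twist":[0,0,0]},{"fingers":0,"travel":[0.8,0,0],"twist":[0,0,0]},{"fingers":0,"travel":[0.8,0,0],"twist":[0,0,0]}]'
python3 -c "
from h import *
need(bw(-73,0,84),YB)"
```

```text
clock: 2.88
tcp_pos: [429.0, 156.2, 91.1]
eef_rot: [-0.559, -0.432, 0.561, -0.432]
contact_force: [0.1, 0.1, -0.8]
gripper_width: 0.2
clock: 3.3
tcp_pos: [429.9, 156.2, 84.4]
eef_rot: [0.56, 0.431, -0.56, 0.432]
contact_force: [-0.2, -1.2, 1.3]
gripper_width: 0.0
t 3.3 tcp [429.9 156.2  84.4] box [-73.5   0.1  84.4] F [-0.2 -1.2  1.3] w 0.0
 target [430.1 156.6  84. ] travel cm [ 0.04  0.01 -0.05] twist [ 0.005 -0.    -0.   ]
```

```bash
python3 -m inch '[{"fingers":0,"travel":[0.1,0,0],"twist":[0,0,0]},{"fingers":0,"travel":[0.2,0,0],"twist":[0,0,0]},{"fingers":0,"travel":[0.3,0,0],"twist":[0,0,0]},{"fingers":0,"travel":[0.3,0,0],"twist":[0,0,0]},{"fingers":0,"travel":[0.3,0,0],"twist":[0,0,0]}]'

```

```text
clock: 3.72
tcp_pos: [430.2, 156.2, 83.5]
eef_rot: [0.561, 0.432, -0.56, 0.431]
contact_force: [-10.1, -6.0, 36.0]
gripper_width: 0.0
```

```bash
python3 -m inch '[{"fingers":0,"travel":[-2,0,0.5],"twist":[0,0,0]},{"fingers":0,"travel":[-5,0,3],"twist":[0,0,0]},{"fingers":0,"travel":[-8,0,6],"twist":[0,0,0]},{"fingers":0,"travel":[-11,0,10],"twist":[0,0,0]},{"fingers":0,"travel":[-14,0,14],"twist":[0,0,0]}]'
python3 -c "
from h import *
crop('side','s2',185,105,345,225,5)
st()
need([470,-80,225],YB-0.5)"
```

```text
clock: 4.13
tcp_pos: [397.2, 33.3, 212.2]
eef_rot: [0.56, 0.432, -0.56, 0.432]
contact_force: [0.3, 0.0, 1.1]
gripper_width: -0.4
t 4.18 tcp [397.4  27.3 215.8] F [-0.  -6.1  2.3] w 0.1 q [-0.72  0.03  0.55  2.17 -0.02  0.94 -0.42]
[[ 0.004  0.965 -0.261]
 [ 0.001 -0.261 -0.965]
 [-1.     0.004 -0.002]]
t 4.18 tcp [397.4  27.3 215.8] box [-206.4   -2.   215.8] F [-0.  -6.1  2.3] w 0.1
 target [470 -80 225] travel cm [-0.9   9.82  8.46] twist [ 0.499 -0.003 -0.003]
```

View pics/s2.png

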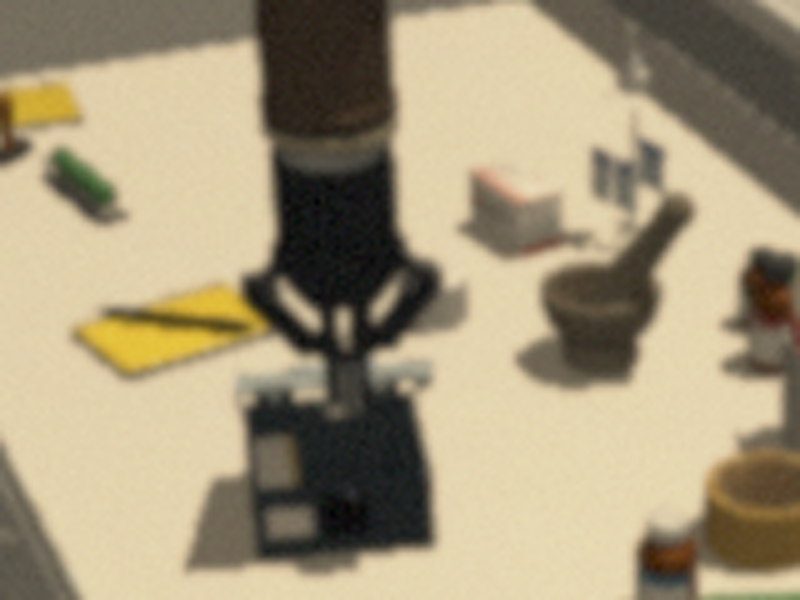

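```bash
python3 -m inch '[{"fingers":5,"travel":[0,1.6,2.5],"twist":[0.11,0,0]},{"fingers":5,"travel":[0,3.2,5],"twist":[0.22,0,0]},{"fingers":5,"travel":[0,4.8,7.5],"twist":[0.33,0,0]},{"fingers":5,"travel":[0,6.4,10],"twist":[0.44,0,0]},{"fingers":5,"travel":[0,8,12.5],"twist":[0.55,0,0]}]'
python3 -c "
from h import *
d=crop('side','s3',185,105,345,225,5)
need(W:=[C[0],C[1],140],YC)
c,s=np.cos(C[2]),np.sin(C[2]);print((proj(d,C[:2].tolist()+[23])))"
```

```text
clock: 4.6
tcp_pos: [443.6, -108.0, 211.1]
eef_rot: [0.657, 0.262, -0.656, 0.262]
contact_force: [0.5, -0.1, 0.2]
gripper_width: 49.9
t 4.65 tcp [ 445.1 -113.3  211.7] box [-329.8  -84.6  211.7] F [ 1.7 -5.6  1.2] w 50.0
 target [ 469.1 -322.8  140. ] travel cm [ 7.23 16.98 12.45] twist [ 1.053 -0.003 -0.004]
[323.7117908  289.28493553]
```

View pics/s3.png

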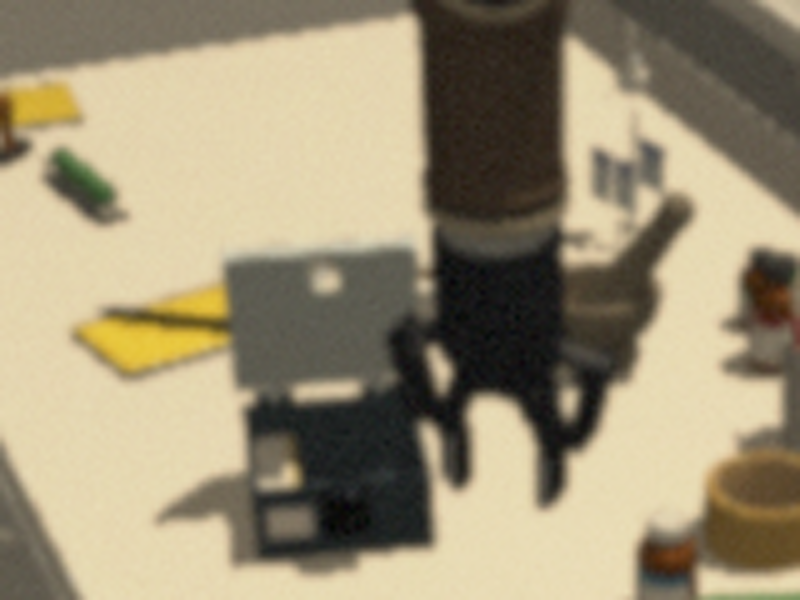

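```bash
python3 -m inch '[{"fingers":6,"travel":[0,3,2.2],"twist":[0.11,0,0]},{"fingers":6,"travel":[0,6,4.4],"twist":[0.22,0,0]},{"fingers":6,"travel":[0.5,9,6.6],"twist":[0.33,0,0]},{"fingers":6,"travel":[1.5,12,8.8],"twist":[0.44,0,0]},{"fingers":6,"travel":[3,15,11],"twist":[0.55,0,0]}]'
python3 -c "
from h import *
need([457.7,-319.1,110],YC)"
```

```text
clock: 5.07
tcp_pos: [468.5, -293.1, 181.2]
eef_rot: [0.704, 0.073, -0.702, 0.074]
contact_force: [1.2, 0.5, 0.0]
gripper_width: 60.1
t 5.07 tcp [ 468.5 -293.1  181.2] box [-497.3 -153.9  181.2] F [1.2 0.5 0. ] w 60.1
 target [ 457.7 -319.1  110. ] travel cm [7.12 2.31 1.61] twist [ 0.516 -0.003 -0.001]
```

```bash
python3 -m inch '[{"fingers":6,"travel":[1.5,0.5,0.3],"twist":[0.11,0,0]},{"fingers":6,"travel":[3,1,0.6],"twist":[0.22,0,0]},{"fingers":6,"travel":[4.5,1.5,1],"twist":[0.33,0,0]},{"fingers":6,"travel":[6,2,1.3],"twist":[0.44,0,0]},{"fingers":6,"travel":[7.1,2.4,1.7],"twist":[0.516,0,0]}]'
python3 -m inch '[{"fingers":6,"travel":[0,0,0],"twist":[0,0,0]},{"fingers":6,"travel":[0,0,0],"twist":[0,0,0]},{"fingers":6,"travel":[0,0,0],"twist":[0,0,0]},{"fingers":6,"travel":[0,0,0],"twist":[0,0,0]},{"fingers":6,"travel":[0,0,0],"twist":[0,0,0]}]'
python3 -c "
from h import *
d=crop('side','s4',270,200,390,310,6);crop('top','t4',320,200,420,290,7)
need([457.7,-319.1,26],YC)"
```

```text
clock: 5.48
tcp_pos: [455.6, -318.3, 108.3]
eef_rot: [-0.698, 0.109, 0.699, 0.109]
contact_force: [0.3, 0.2, -0.1]
gripper_width: 60.2
clock: 5.9
tcp_pos: [456.4, -318.2, 110.6]
eef_rot: [0.7, -0.106, -0.699, -0.106]
contact_force: [0.1, 0.7, -0.6]
gripper_width: 60.4
t 6.0 tcp [ 456.1 -318.3  110.4] box [-524.8 -148.5  110.4] F [0.  0.5 0.3] w 59.8
 target [ 457.7 -319.1   26. ] travel cm [ 8.44  0.04 -0.17] twist [ 0.005 -0.001  0.   ]
```

View pics/s4.png

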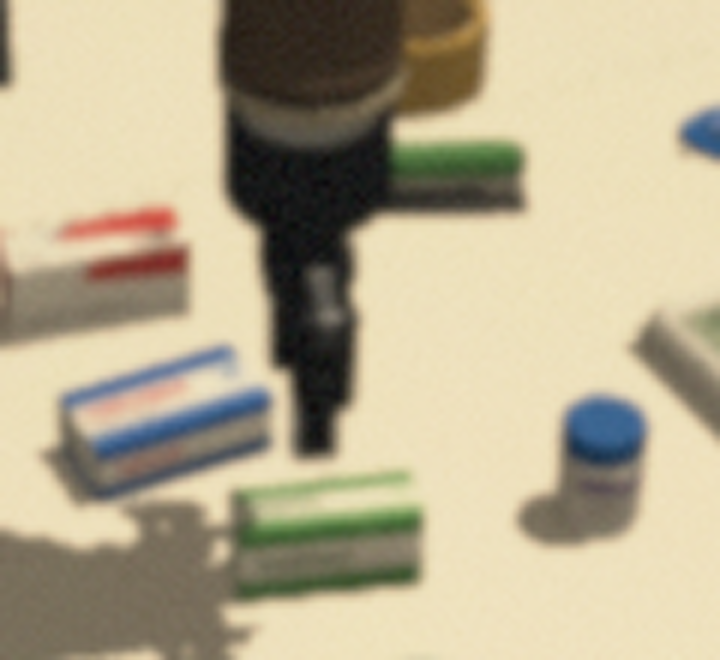

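View pics/t4.png

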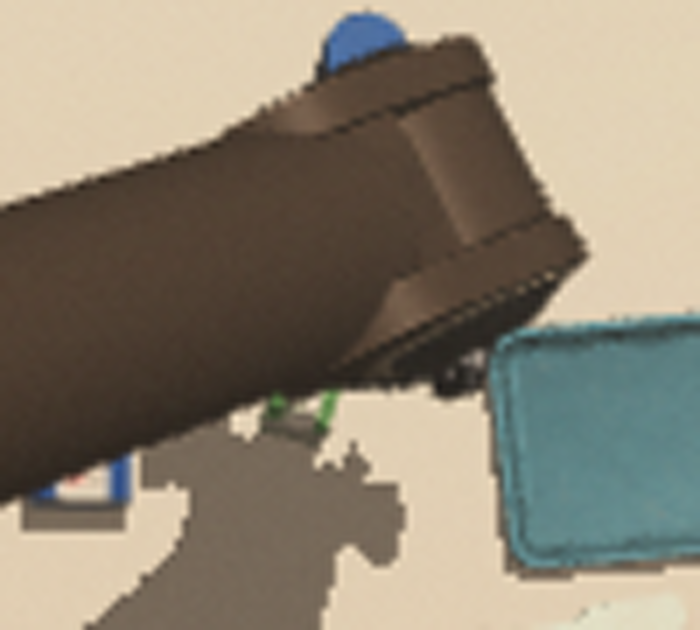

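```bash
python3 -m inch '[{"fingers":6,"travel":[2,0,-0.1],"twist":[0,0,0]},{"fingers":6,"travel":[4,0,-0.1],"twist":[0,0,0]},{"fingers":6,"travel":[6,0,-0.1],"twist":[0,0,0]},{"fingers":6,"travel":[7.6,0,-0.1],"twist":[0,0,0]},{"fingers":6,"travel":[8.4,0,-0.1],"twist":[0,0,0]}]'
python3 -m inch '[{"fingers":6,"travel":[0,0,0],"twist":[0,0,0]},{"fingers":3,"travel":[0,0,0],"twist":[0,0,0]},{"fingers":2.5,"travel":[0,0,0],"twist":[0,0,0]},{"fingers":2.5,"travel":[0,0,0],"twist":[0,0,0]},{"fingers":2.5,"travel":[0,0,0],"twist":[0,0,0]}]' 30
python3 -c "
from h import *
d=crop('side','s5',270,200,390,310,6)
need([457.7,-319.1,26],YC)"
```

```text
clock: 6.42
tcp_pos: [456.2, -318.0, 24.3]
eef_rot: [-0.699, 0.106, 0.7, 0.107]
contact_force: [-0.5, 0.2, 0.4]
gripper_width: 59.7
clock: 6.83
tcp_pos: [457.3, -319.2, 27.0]
eef_rot: [0.7, -0.107, -0.698, -0.107]
contact_force: [-0.1, 0.3, 6.3]
gripper_width: 31.7
t 6.88 tcp [ 457.2 -319.2   27. ] box [-525.5 -149.8   27. ] F [-0.1  0.4  6.7] w 31.5
 target [ 457.7 -319.1   26. ] travel cm [ 0.1  -0.03 -0.04] twist [ 0.004 -0.002 -0.   ]
```

View pics/s5.png

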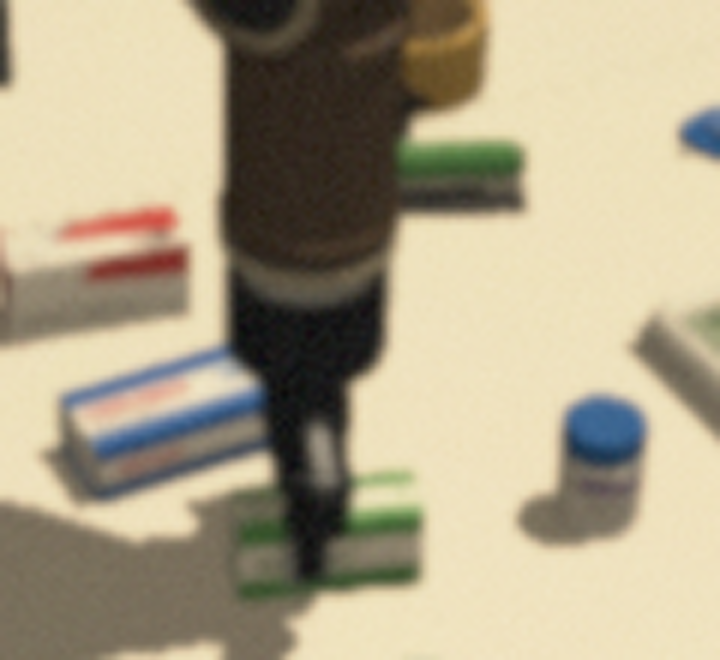

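```bash
python3 -m inch '[{"fingers":2.5,"travel":[-1.5,0,0],"twist":[0,0,0]},{"fingers":2.5,"travel":[-4,0,0],"twist":[0,0,0]},{"fingers":2.5,"travel":[-7,0,0],"twist":[0,0,0]},{"fingers":2.5,"travel":[-10,0,0],"twist":[0,0,0]},{"fingers":2.5,"travel":[-13.5,0,0],"twist":[0,0,0]}]'
python3 -m inch '[{"fingers":2.5,"travel":[-2,0,0],"twist":[0,0,0]},{"fingers":2.5,"travel":[-3,0,0],"twist":[0,0,0]},{"fingers":2.5,"travel":[-3,0,0],"twist":[0,0,0]},{"fingers":2.5,"travel":[-3,0,0],"twist":[0,0,0]},{"fingers":2.5,"travel":[-3,0,0],"twist":[0,0,0]}]'
python3 -c "
from h import *
d=crop('side','s6',250,150,390,270,5)
need(bw(-16,-17,200),YB)"
```

```text
clock: 7.3
tcp_pos: [455.9, -318.2, 161.7]
eef_rot: [-0.698, 0.107, 0.699, 0.107]
contact_force: [0.2, -0.4, -0.8]
gripper_width: 31.5
clock: 7.72
tcp_pos: [456.1, -317.8, 189.3]
eef_rot: [-0.698, 0.106, 0.7, 0.107]
contact_force: [-0.7, 0.1, -1.7]
gripper_width: 31.5
t 7.77 tcp [ 456.  -317.9  189.2] box [-524.6 -148.2  189.2] F [ 0.4  0.7 -0.5] w 31.5
 target [461.3 207.3 200. ] travel cm [ -1.01 -50.29  15.16] twist [-1.611  0.002  0.002]
```

View pics/s6.png

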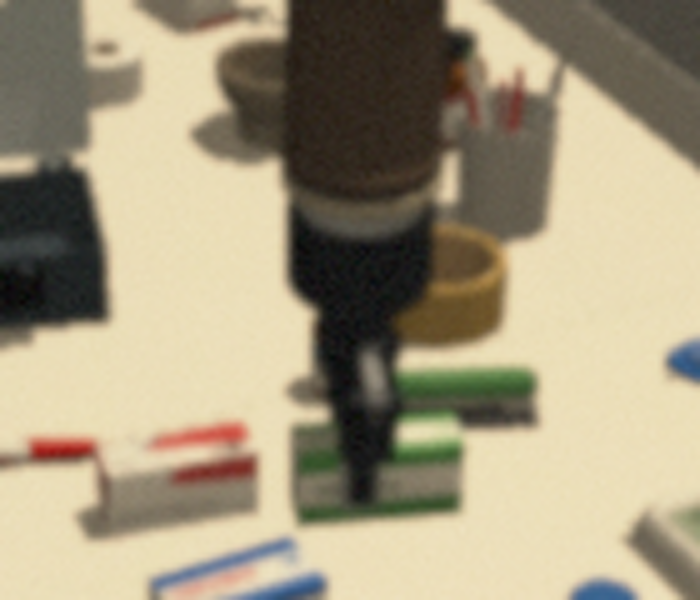

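```bash
python3 -m inch '[{"fingers":2.5,"travel":[0,-3.2,0.6],"twist":[-0.1,0,0]},{"fingers":2.5,"travel":[0,-6.4,1.2],"twist":[-0.2,0,0]},{"fingers":2.5,"travel":[0,-9.6,1.8],"twist":[-0.3,0,0]},{"fingers":2.5,"travel":[0,-12.8,2.4],"twist":[-0.41,0,0]},{"fingers":2.5,"travel":[0,-16,3],"twist":[-0.52,0,0]}]'
python3 -c "
from h import *
need(bw(-70,-17,195),YB)"
```

```text
clock: 8.18
tcp_pos: [475.0, -155.5, 189.6]
eef_rot: [-0.702, -0.078, 0.704, -0.078]
contact_force: [1.5, -0.2, -0.1]
gripper_width: 31.3
t 8.18 tcp [ 475.  -155.5  189.6] box [-362.7 -124.4  189.6] F [ 1.5 -0.2 -0.1] w 31.3
 target [447.3 155.1 195. ] travel cm [ -0.54 -30.91  -4.13] twist [-1.086e+00  2.000e-03  1.000e-03]
```

```bash
python3 -m inch '[{"fingers":2.5,"travel":[0,-3.1,-0.4],"twist":[-0.11,0,0]},{"fingers":2.5,"travel":[0,-6.2,-0.8],"twist":[-0.22,0,0]},{"fingers":2.5,"travel":[0,-9.3,-1.2],"twist":[-0.33,0,0]},{"fingers":2.5,"travel":[0,-12.4,-1.6],"twist":[-0.44,0,0]},{"fingers":2.5,"travel":[0,-15.5,-2],"twist":[-0.55,0,0]}]'
python3 -c "
from h import *
need(bw(-70,-17,195),YB)"
```

```text
clock: 8.6
tcp_pos: [460.8, 0.1, 189.8]
eef_rot: [-0.654, -0.266, 0.656, -0.266]
contact_force: [0.8, -0.6, -0.3]
gripper_width: 31.3
t 8.6 tcp [4.608e+02 1.000e-01 1.898e+02] box [-216.2  -70.3  189.8] F [ 0.8 -0.6 -0.3] w 31.3
 target [447.3 155.1 195. ] travel cm [ -0.52 -12.05  -9.85] twist [-0.536  0.001  0.001]
```

```bash
python3 -m inch '[{"fingers":2.5,"travel":[0,-2.5,-2],"twist":[-0.11,0,0]},{"fingers":2.5,"travel":[0,-5,-4],"twist":[-0.22,0,0]},{"fingers":2.5,"travel":[0,-7.5,-6],"twist":[-0.33,0,0]},{"fingers":2.5,"travel":[0,-10,-8],"twist":[-0.44,0,0]},{"fingers":2.5,"travel":[0,-12,-9.8],"twist":[-0.536,0,0]}]'
python3 -m inch '[{"fingers":2.5,"travel":[1,0,0],"twist":[0,0,0]},{"fingers":2.5,"travel":[2.5,0,0],"twist":[0,0,0]},{"fingers":2.5,"travel":[4,0,0],"twist":[0,0,0]},{"fingers":2.5,"travel":[5,0,0],"twist":[0,0,0]},{"fingers":2.5,"travel":[5,0,0],"twist":[0,0,0]}]'
python3 -c "
from h import *
need(bw(-16,-17,140),YB)
crop('side','s7',205,125,325,215,6);crop('top','t7',160,180,280,270,6)"
```

```text
clock: 9.02
tcp_pos: [447.8, 155.1, 189.7]
eef_rot: [-0.56, -0.431, 0.562, -0.43]
contact_force: [1.0, -0.8, -1.4]
gripper_width: 31.8
clock: 9.43
tcp_pos: [447.6, 151.9, 138.2]
eef_rot: [-0.561, -0.429, 0.564, -0.428]
contact_force: [0.0, 0.6, -1.2]
gripper_width: 31.8
t 9.43 tcp [447.6 151.9 138.2] box [-73.  -18.1 138.2] F [ 0.   0.6 -1.2] w 31.8
 target [461.3 207.3 140. ] travel cm [-0.2  -0.15 -5.7 ] twist [-0.006  0.004  0.003]
```

View pics/s7.png

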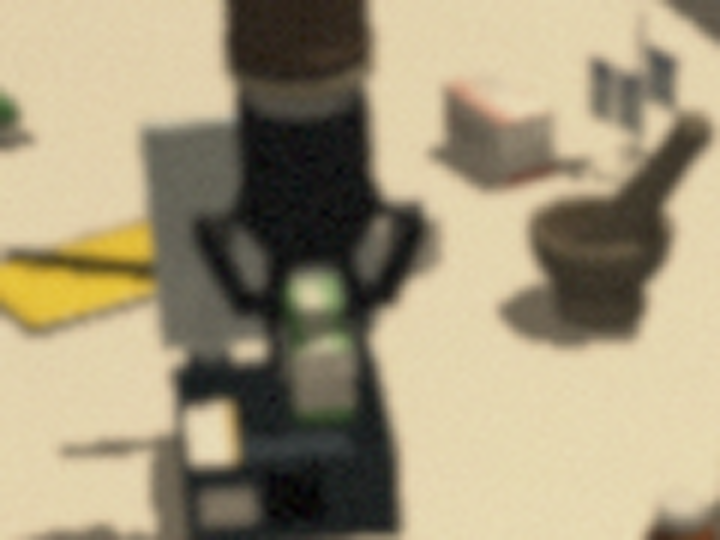

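View pics/t7.png

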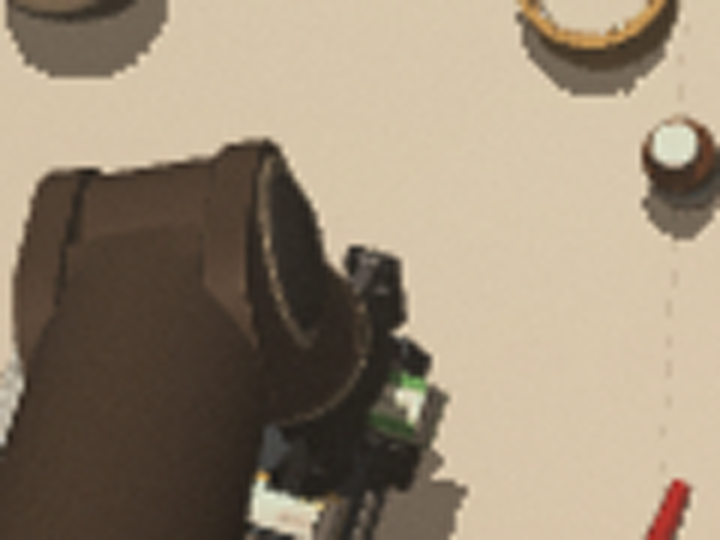

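```bash
python3 -c "
from h import *
S=ctrl.get_image('side');T=ctrl.get_image('top')
for z in (138,200,250,300,350,400,450,500): print(z,((proj(S,(447.6,151.9,z))-[205,125])*6).round(),((proj(T,(447.6,151.9,z))-[160,180])*6).round())
im=S['img'];cv2.imwrite('pics/s8.png',cv2.resize(im[0:200,150:400,::-1],None,fx=3,fy=3))
"
```

```text
138 [314. 353.] [369. 399.]
200 [308. 256.] [341. 380.]
250 [302. 175.] [317. 364.]
300 [297.  90.] [291. 347.]
350 [291.   3.] [263. 328.]
400 [285. -88.] [232. 308.]
450 [ 279. -183.] [199. 285.]
500 [ 273. -281.] [163. 261.]
```

View pics/s8.png

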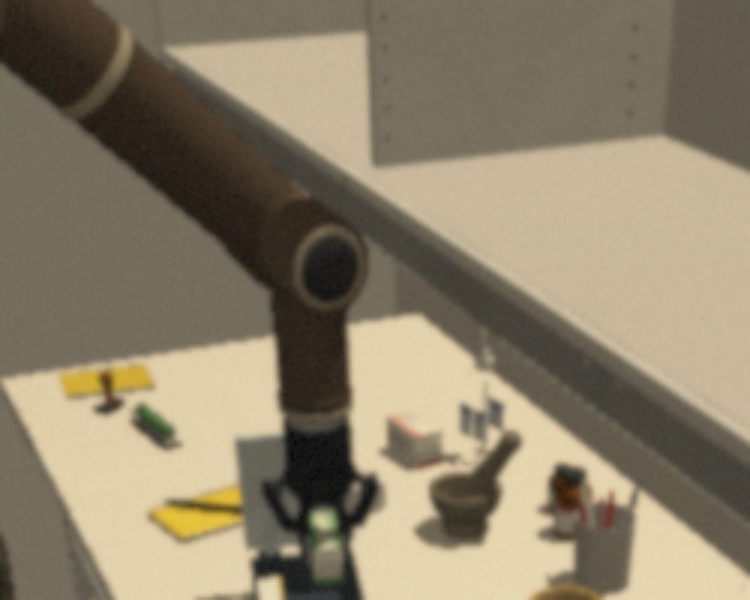

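```bash
python3 -m inch '[{"fingers":2.5,"travel":[0,-0.1,-1.4],"twist":[0,0,0]},{"fingers":2.5,"travel":[0,-0.1,-2.8],"twist":[0,0,0]},{"fingers":2.5,"travel":[0,-0.1,-4.2],"twist":[0,0,0]},{"fingers":2.5,"travel":[0,-0.1,-5.3],"twist":[0,0,0]},{"fingers":2.5,"travel":[0,-0.1,-5.6],"twist":[0,0,0]}]'
python3 -m inch '[{"fingers":2.5,"travel":[0,0,0],"twist":[0,0,0]},{"fingers":2.5,"travel":[0,0,0],"twist":[0,0,0]},{"fingers":2.5,"travel":[0,0,0],"twist":[0,0,0]},{"fingers":2.5,"travel":[0,0,0],"twist":[0,0,0]},{"fingers":2.5,"travel":[0,0,0],"twist":[0,0,0]}]'
python3 -c "
from h import *
need(bw(-16,-17,35),YB)
p=[bw(x,y,64) for x in(-61,61) for y in (-62,62)]
crop('side','s9',205,125,325,215,6,p)"
```

```text
clock: 10.05
tcp_pos: [463.6, 210.6, 140.9]
eef_rot: [0.562, 0.43, -0.561, 0.43]
contact_force: [-0.2, 0.5, -0.6]
gripper_width: 31.6
clock: 10.47
tcp_pos: [463.0, 206.8, 140.9]
eef_rot: [-0.562, -0.429, 0.563, -0.428]
contact_force: [0.7, -0.7, -1.3]
gripper_width: 31.7
t 10.47 tcp [463.  206.8 140.9] box [-16.1 -18.8 140.9] F [ 0.7 -0.7 -1.3] w 31.7
 target [461.3 207.3  35. ] travel cm [10.59 -0.18 -0.  ] twist [-0.006  0.     0.   ]
```

View pics/s9.png

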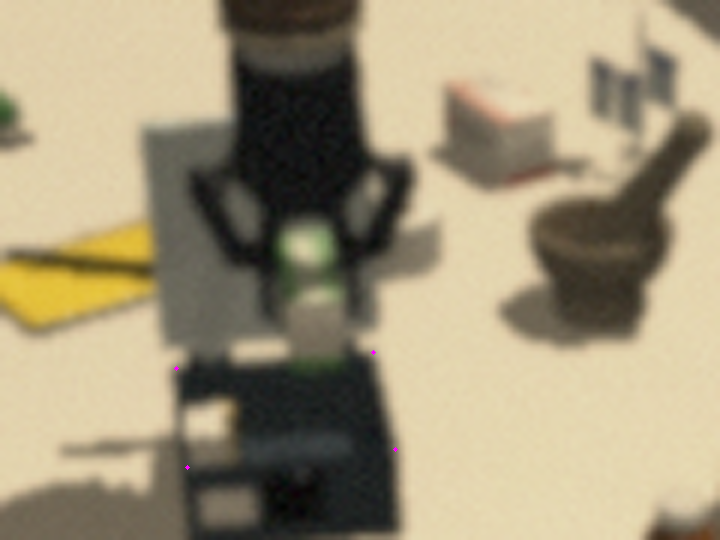

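```bash
python3 -m inch '[{"fingers":2.5,"travel":[1.8,-0.1,0],"twist":[0,0,0]},{"fingers":2.5,"travel":[3.6,-0.1,0],"twist":[0,0,0]},{"fingers":2.5,"travel":[5.4,-0.1,0],"twist":[0,0,0]},{"fingers":2.5,"travel":[7.2,-0.1,0],"twist":[0,0,0]},{"fingers":2.5,"travel":[8.5,-0.1,0],"twist":[0,0,0]}]'
python3 -m inch '[{"fingers":2.5,"travel":[0.5,0,0],"twist":[0,0,0]},{"fingers":2.5,"travel":[1,0,0],"twist":[0,0,0]},{"fingers":2.5,"travel":[1.4,0,0],"twist":[0,0,0]},{"fingers":2.5,"travel":[1.6,0,0],"twist":[0,0,0]},{"fingers":2.5,"travel":[1.6,0,0],"twist":[0,0,0]}]'
python3 -c "
from h import *
need(bw(-16,-17,33),YB)
crop('side','s10',205,125,325,215,6)"
```

```text
clock: 10.93
tcp_pos: [461.7, 207.2, 54.6]
eef_rot: [-0.562, -0.429, 0.563, -0.429]
contact_force: [0.1, -0.3, -0.8]
gripper_width: 31.3
clock: 11.35
tcp_pos: [462.3, 207.6, 40.0]
eef_rot: [0.563, 0.429, -0.562, 0.429]
contact_force: [0.1, -0.7, -1.0]
gripper_width: 31.8
t 11.35 tcp [462.3 207.6  40. ] box [-15.4 -17.9  40. ] F [ 0.1 -0.7 -1. ] w 31.8
 target [461.3 207.3  33. ] travel cm [ 0.7  -0.09  0.06] twist [-0.005 -0.    -0.   ]
```

View pics/s10.png

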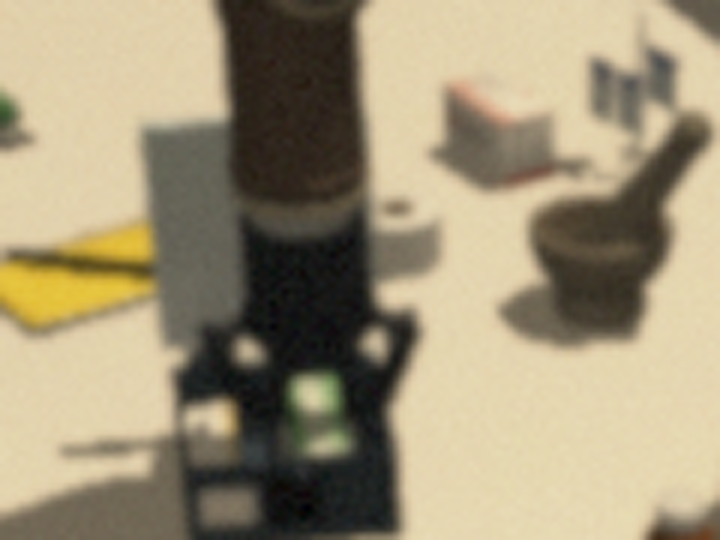

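```bash
python3 -m inch '[{"fingers":2.5,"travel":[0.2,0,0],"twist":[0,0,0]},{"fingers":2.5,"travel":[0.4,0,0],"twist":[0,0,0]},{"fingers":2.5,"travel":[0.6,0,0],"twist":[0,0,0]},{"fingers":2.5,"travel":[0.6,0,0],"twist":[0,0,0]},{"fingers":2.5,"travel":[0.6,0,0],"twist":[0,0,0]}]'
```

```text
clock: 11.82
tcp_pos: [462.3, 207.7, 34.0]
eef_rot: [0.562, 0.429, -0.562, 0.429]
contact_force: [0.1, 0.0, 1.4]
gripper_width: 31.5
```

Touching lightly; a little lower still, then open only to 4.6 cm.

```bash
python3 -m inch '[{"fingers":2.5,"travel":[0.1,0,0],"twist":[0,0,0]},{"fingers":2.5,"travel":[0.1,0,0],"twist":[0,0,0]},{"fingers":3.6,"travel":[0.1,0,0],"twist":[0,0,0]},{"fingers":4.4,"travel":[0,0,0],"twist":[0,0,0]},{"fingers":4.6,"travel":[0,0,0],"twist":[0,0,0]}]'
python3 -m inch '[{"fingers":4.6,"travel":[-0.5,0,0],"twist":[0,0,0]},{"fingers":4.6,"travel":[-1.5,0,0],"twist":[0,0,0]},{"fingers":4.6,"travel":[-3,0,0],"twist":[0,0,0]},{"fingers":4.6,"travel":[-4.5,0,0],"twist":[0,0,0]},{"fingers":4.6,"travel":[-6.5,0,0],"twist":[0,0,0]}]'
python3 -m inch '[{"fingers":4.6,"travel":[-2,0,1],"twist":[0,0,0]},{"fingers":4.6,"travel":[-4,0,3],"twist":[0,0,0]},{"fingers":4.6,"travel":[-6,0,5],"twist":[0,0,0]},{"fingers":3,"travel":[-8,0,8],"twist":[0,0,0]},{"fingers":0,"travel":[-11,0,11],"twist":[0,0,0]}]'
python3 -c "
from h import *
need(bw(-16,-17,33),YB)
crop('side','s11',205,125,325,215,6);crop('top','t11',160,180,280,280,6)"
```

```text
clock: 12.23
tcp_pos: [460.2, 208.0, 33.6]
eef_rot: [-0.561, -0.43, 0.563, -0.428]
contact_force: [-5.9, 2.1, 5.4]
gripper_width: 45.8
clock: 12.65
tcp_pos: [462.2, 207.1, 99.6]
eef_rot: [-0.562, -0.428, 0.563, -0.429]
contact_force: [0.0, -0.2, 0.1]
gripper_width: 45.7
clock: 13.07
tcp_pos: [432.3, 100.6, 208.7]
eef_rot: [-0.562, -0.429, 0.563, -0.429]
contact_force: [0.7, 0.1, 0.6]
gripper_width: 22.6
t 13.07 tcp [432.3 100.6 208.7] box [-126.5  -16.7  208.7] F [0.7 0.1 0.6] w 22.6
 target [461.3 207.3  33. ] travel cm [ 1.756e+01 -1.000e-02 -1.108e+01] twist [-0.005  0.001  0.001]
```

View pics/s11.png

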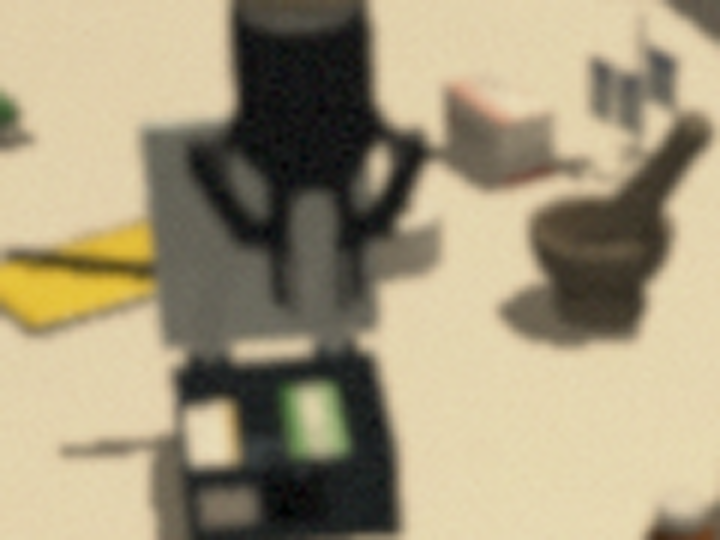

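View pics/t11.png

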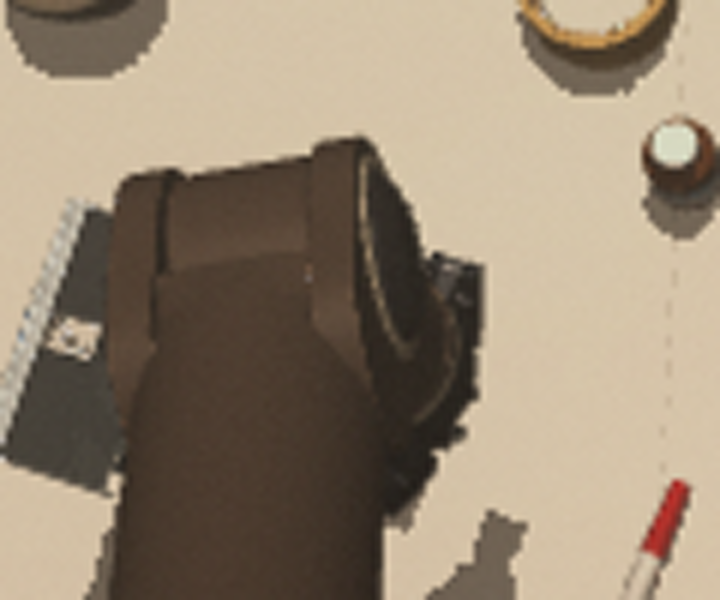

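```bash
python3 -m inch '[{"fingers":0,"travel":[-3,-0.3,0],"twist":[0,0,0]},{"fingers":0,"travel":[-6,-0.6,0],"twist":[0,0,0]},{"fingers":0,"travel":[-8,-0.9,-1.5],"twist":[0,0,0]},{"fingers":0,"travel":[-8.5,-1.3,-5],"twist":[0,0,0]},{"fingers":0,"travel":[-8.5,-1.7,-8.5],"twist":[0,0,0]}]'
python3 -m inch '[{"fingers":0,"travel":[0,0,-3.5],"twist":[0,0,0]},{"fingers":0,"travel":[0,0,-7],"twist":[0,0,0]},{"fingers":0,"travel":[0,0,-10.5],"twist":[0,0,0]},{"fingers":0,"travel":[0,0,-14],"twist":[0,0,0]},{"fingers":0,"travel":[0,0,-17],"twist":[0,0,0]}]'
python3 -c "
from h import *
need(bw(130,0,200),YB)
crop('side','s12',185,75,325,195,5);crop('top','t12',140,150,280,270,5)"
```

```text
clock: 13.58
tcp_pos: [440.6, 189.2, 296.3]
eef_rot: [0.565, 0.428, -0.561, 0.427]
contact_force: [0.7, 0.7, -0.0]
gripper_width: 0.1
clock: 14.0
tcp_pos: [484.4, 355.3, 293.3]
eef_rot: [0.562, 0.429, -0.562, 0.429]
contact_force: [0.6, -0.3, 0.1]
gripper_width: -0.4
t 14.0 tcp [484.4 355.3 293.3] box [132.9  -0.8 293.3] F [ 0.6 -0.3  0.1] w -0.4
 target [482.8 352.7 200. ] travel cm [ 9.33 -0.09  0.3 ] twist [-0.004 -0.001 -0.   ]
```

View pics/s12.png

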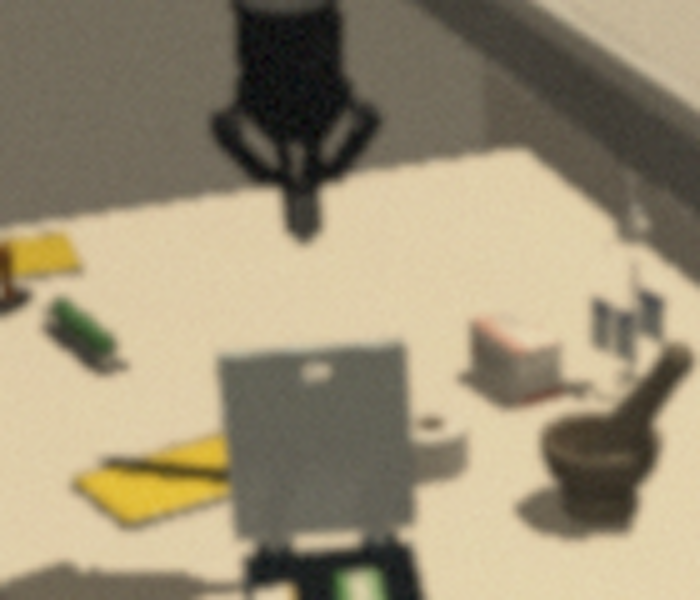

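View pics/t12.png

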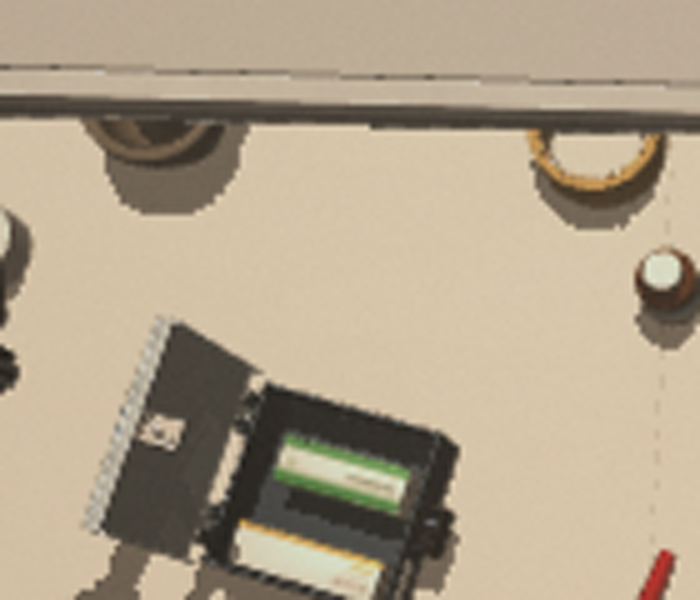

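```bash
python3 -m inch '[{"fingers":0,"travel":[2,0,0],"twist":[0,0,0]},{"fingers":0,"travel":[4.5,0,0],"twist":[0,0,0]},{"fingers":0,"travel":[6,0,0],"twist":[0,0,0]},{"fingers":0,"travel":[7.2,0,0.5],"twist":[0,0,0]},{"fingers":0,"travel":[7.2,0,1],"twist":[0,0,0]}]'
cat >> h.py <<'E'
def tt(th,r,off=9.5): return np.array([68-r*np.cos(th)+off*np.sin(th)+11, 66+r*np.sin(th)+off*np.cos(th)+14])
def plan(ths,r,cmd=None):
    o=ctrl.observe(); b=box_of(o["tcp_pos"])if cmd is None else cmd
    print("t",round(o["clock"],2),"box",b.round(1),"F",o["contact_force"].round(1))
    for th in ths:
        p=tt(th,r); print(round(th,2),p.round(1),"travel",[round((b[2]-p[1])/10,2),round(b[1]/10,2),round((b[0]-p[0])/10,2)])
E
python3 -c "
from h import *
plan([1.65,1.55,1.45,1.35,1.25,1.15],140)
crop('side','s13',185,75,325,195,5)"
```

```text
clock: 14.52
tcp_pos: [480.4, 341.6, 218.9]
eef_rot: [-0.561, -0.428, 0.564, -0.429]
contact_force: [0.1, -1.0, -0.7]
gripper_width: 0.1
t 14.52 box [118.7  -0.5 218.9] F [ 0.1 -1.  -0.7]
1.65 [ 99.5 218.8] travel [np.float64(0.01), np.float64(-0.05), np.float64(1.92)]
1.55 [ 85.6 220.2] travel [np.float64(-0.13), np.float64(-0.05), np.float64(3.31)]
1.45 [ 71.6 220.1] travel [np.float64(-0.12), np.float64(-0.05), np.float64(4.71)]
1.35 [ 57.6 218.7] travel [np.float64(0.02), np.float64(-0.05), np.float64(6.11)]
1.25 [ 43.9 215.9] travel [np.float64(0.3), np.float64(-0.05), np.float64(7.48)]
1.15 [ 30.5 211.7] travel [np.float64(0.72), np.float64(-0.05), np.float64(8.82)]
```

View pics/s13.png

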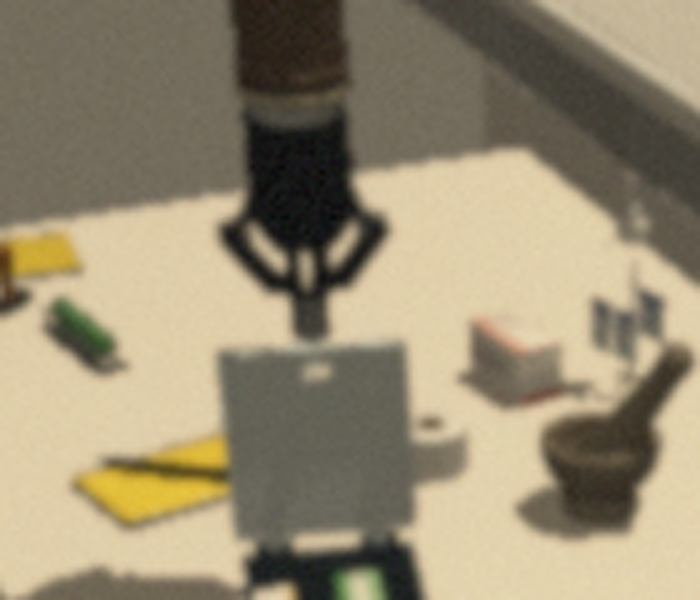

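```bash
python3 -m inch '[{"fingers":0,"travel":[0.6,0,1.2],"twist":[0,0,0]},{"fingers":0,"travel":[0.6,0,2.2],"twist":[0,0,0]},{"fingers":0,"travel":[0.4,0,3.4],"twist":[0,0,0]},{"fingers":0,"travel":[0.4,0,4.8],"twist":[0,0,0]},{"fingers":0,"travel":[0.5,0,6.1],"twist":[0,0,0]}]'
python3 -c "
from h import *
plan([1.35,1.25,1.15,1.05,.95,.85,.75],135)
crop('side','s14',185,75,325,195,5)"
```

```text
clock: 14.98
tcp_pos: [465.6, 282.9, 217.4]
eef_rot: [0.563, 0.429, -0.562, 0.429]
contact_force: [-0.2, 1.6, -1.6]
gripper_width: 0.3
t 14.98 box [ 58.1  -1.5 217.4] F [-0.2  1.6 -1.6]
1.35 [ 58.7 213.8] travel [np.float64(0.36), np.float64(-0.15), np.float64(-0.06)]
1.25 [ 45.4 211.1] travel [np.float64(0.63), np.float64(-0.15), np.float64(1.27)]
1.15 [ 32.5 207.1] travel [np.float64(1.03), np.float64(-0.15), np.float64(2.56)]
1.05 [ 20.1 201.8] travel [np.float64(1.56), np.float64(-0.15), np.float64(3.8)]
0.95 [  8.2 195.3] travel [np.float64(2.2), np.float64(-0.15), np.float64(4.99)]
0.85 [ -3.  187.7] travel [np.float64(2.97), np.float64(-0.15), np.float64(6.11)]
0.75 [-13.3 179. ] travel [np.float64(3.84), np.float64(-0.15), np.float64(7.14)]
```

View pics/s14.png

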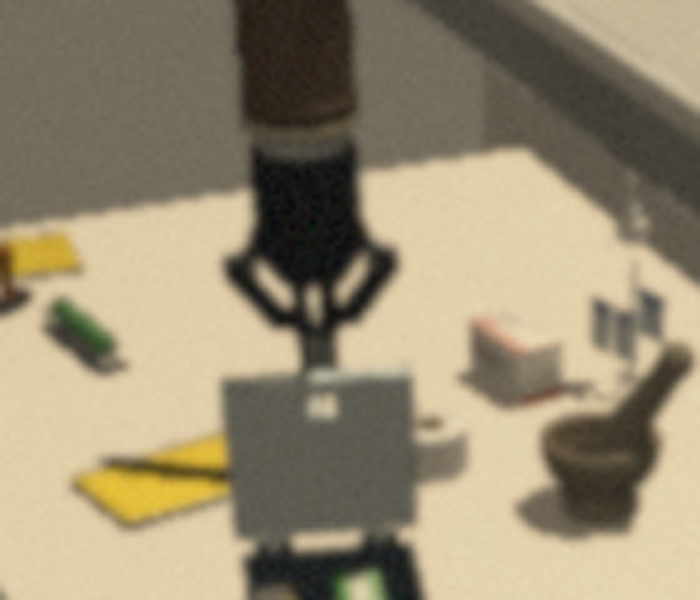

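```bash
python3 -m inch '[{"fingers":0,"travel":[0.6,-0.1,1.2],"twist":[0,0,0]},{"fingers":0,"travel":[1.0,-0.1,2.5],"twist":[0,0,0]},{"fingers":0,"travel":[1.5,-0.1,3.8],"twist":[0,0,0]},{"fingers":0,"travel":[2.2,-0.1,5],"twist":[0,0,0]},{"fingers":0,"travel":[3.0,-0.1,6.1],"twist":[0,0,0]}]'
python3 -c "
from h import *
plan([.85,.75,.65,.55,.45,.35,.25],135)
crop('side','s15',185,75,325,195,5)"
```

```text
clock: 15.45
tcp_pos: [448.7, 224.5, 187.0]
eef_rot: [0.563, 0.429, -0.562, 0.428]
contact_force: [1.4, 0.7, 2.2]
gripper_width: -0.4
t 15.45 box [ -2.7  -0.3 187. ] F [1.4 0.7 2.2]
0.85 [ -3.  187.7] travel [np.float64(-0.07), np.float64(-0.03), np.float64(0.03)]
0.75 [-13.3 179. ] travel [np.float64(0.8), np.float64(-0.03), np.float64(1.06)]
0.65 [-22.7 169.3] travel [np.float64(1.77), np.float64(-0.03), np.float64(2.01)]
0.55 [-31.1 158.7] travel [np.float64(2.83), np.float64(-0.03), np.float64(2.85)]
0.45 [-38.4 147.3] travel [np.float64(3.97), np.float64(-0.03), np.float64(3.58)]
0.35 [-44.6 135.2] travel [np.float64(5.18), np.float64(-0.03), np.float64(4.19)]
0.25 [-49.5 122.6] travel [np.float64(6.44), np.float64(-0.03), np.float64(4.68)]
```

View pics/s15.png

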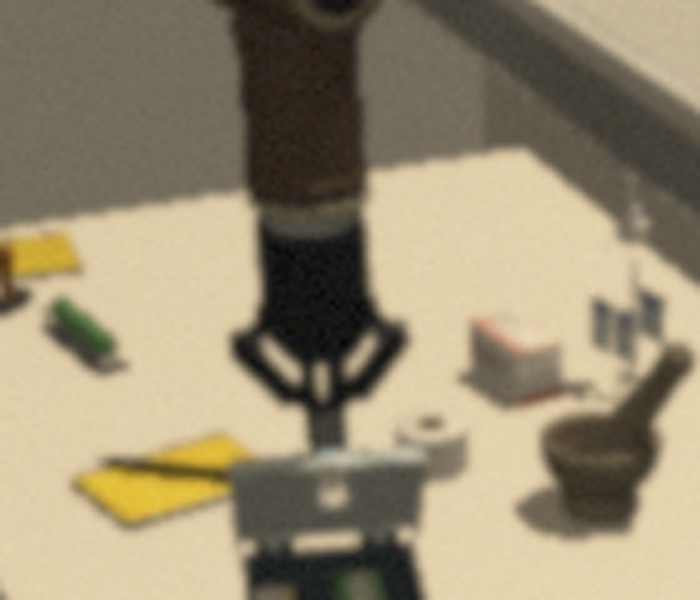

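```bash
python3 -m inch '[{"fingers":0,"travel":[0.8,0,1.1],"twist":[0,0,0]},{"fingers":0,"travel":[1.8,0,2.0],"twist":[0,0,0]},{"fingers":0,"travel":[2.8,0,2.9],"twist":[0,0,0]},{"fingers":0,"travel":[4,0,3.6],"twist":[0,0,0]},{"fingers":0,"travel":[5.2,0,4.2],"twist":[0,0,0]}]'
python3 -c "
from h import *
plan([.35,.25,.15,.07,0,-0.038],138)
crop('side','s16',185,75,325,195,5)"
```

```text
clock: 15.92
tcp_pos: [437.6, 184.2, 134.3]
eef_rot: [0.563, 0.429, -0.562, 0.429]
contact_force: [1.2, -0.3, 2.3]
gripper_width: -0.1
t 15.92 box [-44.4  -0.  134.3] F [ 1.2 -0.3  2.3]
0.35 [-47.4 136.2] travel [np.float64(-0.2), np.float64(-0.0), np.float64(0.29)]
0.25 [-52.4 123.3] travel [np.float64(1.09), np.float64(-0.0), np.float64(0.79)]
0.15 [-56. 110.] travel [np.float64(2.42), np.float64(-0.0), np.float64(1.16)]
0.07 [-58.   99.1] travel [np.float64(3.51), np.float64(-0.0), np.float64(1.36)]
0 [-59.   89.5] travel [np.float64(4.48), np.float64(-0.0), np.float64(1.46)]
-0.04 [-59.3  84.3] travel [np.float64(5.0), np.float64(-0.0), np.float64(1.48)]
```

View pics/s16.png

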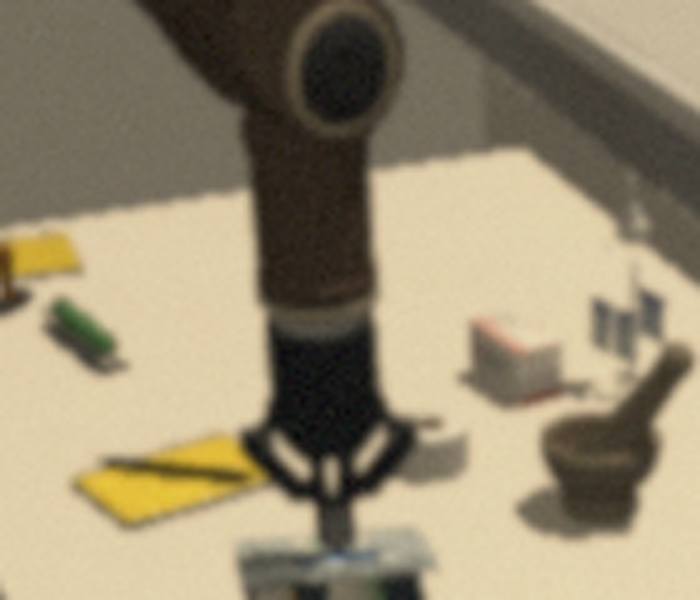

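```bash
python3 -m inch '[{"fingers":0,"travel":[1.1,0,0.9],"twist":[0,0,0]},{"fingers":0,"travel":[2.2,0,1.6],"twist":[0,0,0]},{"fingers":0,"travel":[3.0,0,2.1],"twist":[0,0,0]},{"fingers":0,"travel":[3.8,0,2.4],"twist":[0,0,0]},{"fingers":0,"travel":[4.2,0,2.4],"twist":[0,0,0]}]'
python3 -c "
from h import *
need(bw(-70,0,84),YB)
crop('side','s17',205,125,325,215,6)"
```

```text
clock: 16.38
tcp_pos: [430.7, 161.1, 91.7]
eef_rot: [-0.562, -0.429, 0.563, -0.429]
contact_force: [0.0, -1.4, 1.4]
gripper_width: 0.2
t 16.38 tcp [430.7 161.1  91.7] box [-68.5   0.6  91.7] F [ 0.  -1.4  1.4] w 0.2
 target [430.9 159.5  84. ] travel cm [0.77 0.06 0.15] twist [-0.006  0.001  0.   ]
```

View pics/s17.png

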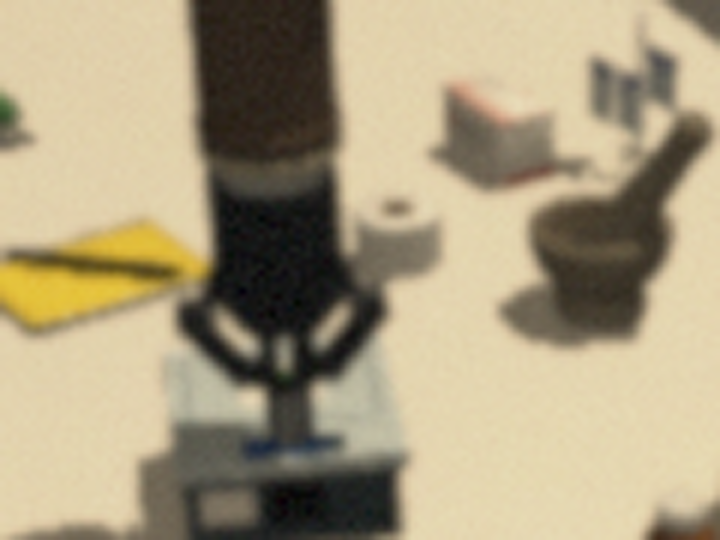

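Nearly shut, tip on the pad. Press to the stop.

```bash
python3 -m inch '[{"fingers":0,"travel":[0.3,0,0],"twist":[0,0,0]},{"fingers":0,"travel":[0.5,0,0],"twist":[0,0,0]},{"fingers":0,"travel":[0.7,0,0],"twist":[0,0,0]},{"fingers":0,"travel":[0.85,0,0],"twist":[0,0,0]},{"fingers":0,"travel":[0.95,0,0],"twist":[0,0,0]}]'
```

```text
clock: 16.85
tcp_pos: [431.2, 161.8, 83.8]
eef_rot: [0.562, 0.429, -0.562, 0.428]
contact_force: [-8.4, -4.9, 32.5]
gripper_width: -0.2
```

At the stop (32 N). Release slowly, straight up, then away.

```bash
python3 -m inch '[{"fingers":0,"travel":[-0.3,0,0],"twist":[0,0,0]},{"fingers":0,"travel":[-0.8,0,0],"twist":[0,0,0]},{"fingers":0,"travel":[-2,0,0],"twist":[0,0,0]},{"fingers":0,"travel":[-4,0,0],"twist":[0,0,0]},{"fingers":0,"travel":[-7,0,0],"twist":[0,0,0]}]'
python3 -m inch '[{"fingers":0,"travel":[-3,0,2],"twist":[0,0,0]},{"fingers":0,"travel":[-6,0,5],"twist":[0,0,0]},{"fingers":0,"travel":[-7,0,8.5],"twist":[0,0,0]},{"fingers":0,"travel":[-7,0,12],"twist":[0,0,0]},{"fingers":0,"travel":[-7,0,15],"twist":[0,0,0]}]'
python3 -m inch '[{"fingers":0,"travel":[0,0,0],"twist":[0,0,0]},{"fingers":0,"travel":[0,0,0],"twist":[0,0,0]},{"fingers":0,"travel":[0,0,0],"twist":[0,0,0]},{"fingers":0,"travel":[0,0,0],"twist":[0,0,0]},{"fingers":0,"travel":[0,0,0],"twist":[0,0,0]}]'
python3 -c "
from h import *
p=[bw(-86,y,74) for y in(-69,69)]
crop('side','s18',205,125,325,215,6,p);crop('top','t18',140,170,400,300,3)"
```

```text
clock: 17.27
tcp_pos: [429.6, 161.4, 152.2]
eef_rot: [-0.561, -0.429, 0.564, -0.429]
contact_force: [1.4, 0.9, 0.3]
gripper_width: 0.1
clock: 17.68
tcp_pos: [390.9, 15.6, 223.8]
eef_rot: [0.563, 0.429, -0.561, 0.429]
contact_force: [-0.5, -0.7, 0.2]
gripper_width: 0.0
clock: 18.1
tcp_pos: [391.4, 18.1, 222.7]
eef_rot: [-0.562, -0.429, 0.562, -0.429]
contact_force: [0.1, -0.4, 0.1]
gripper_width: -0.4
```

View pics/s18.png

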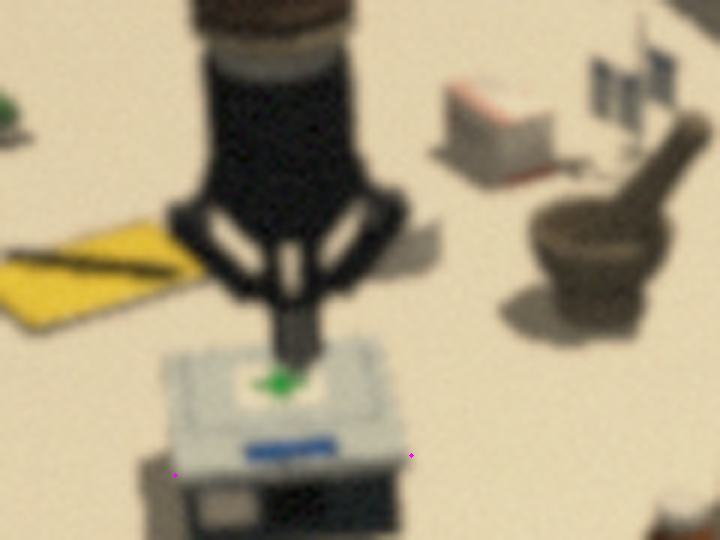

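View pics/t18.png

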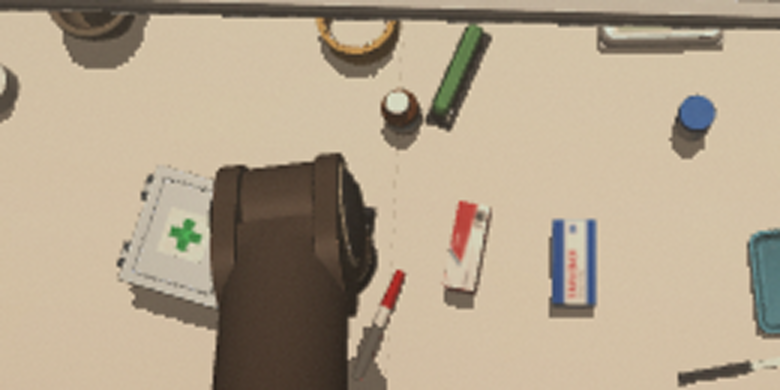

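```bash
python3 -c "
from workcell import ctrl
print(ctrl.close_job())"
```

```text
the job is handed in; nothing more can be done
None
```

I finished the job and handed it in at about 18 s of the 72 s. No verdict is reported, so the result below is from my own checks.

**What I did:**
- I pressed the blue pad to its stop at about 36 N, and the lid sprang fully open.
- I picked up the green-and-white carton and turned it. I then lowered it until it touched the box floor lightly at about 1.4 N, and let it go beside the flat carton.
- I swept the lid shut from behind and pressed it to its stop at about 32 N. Then I moved the arm clear.

**Last checks:**
- **Lid:** More than 0.8 s after I let go, it was still shut. In the side view the pad is at the same pixel as at the start (253.5, 199.8). The lid's corners are within about 1 pixel of where the latched pose should put them.
- **Cartons in the box:** Just before I closed the lid, the top view showed the green carton flat inside, next to the flat carton. I could not see inside after closing.
- **Other objects:** In the last top view the red and blue cartons, bottle, pot and marker looked unmoved. I judged this by eye, and the arm partly covered the marker.
- **Arm:** It was free of contact, at 0.5 N or less.

None of these checks failed or disagreed.

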